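Square the slide box into the corner of the numbering board

TASK

The wooden slide box is to be numbered on its lid, so it has to lie true in the corner of the numbering board. Without lifting or tipping it, push it along the board until its long back (the side away from the brass tab) is flush against the long aluminium fence and its left end is flush against the short fence, right home in the corner. Leave everything else where it stands.

Things in the scene. Friction and masses are not known exactly. Their poses are not given: they have to be found in the camera images.
- board: Fixed plywood plate 280 (x) x 300 (y) x 12 mm, origin at the centre of its underside, z up, yaw within 0.3 rad. On it two aluminium fences, 16 mm thick, 24 mm high above the plate: the long one along the whole far (+x) edge, inner face at x = +115 mm; the short one on the +y side, inner face at y = +125 mm, from x = -43 to +107 mm (8 mm slot at the corner). Other two sides open.
- fence_corner (a point): Where the inner faces of the two fences meet, at the level of the plate's top (12 mm above the desk); axes as the board's: +x points into the long fence, +y into the short fence.
- slide_box: Shut wooden box with a paper strip on the lid, 72 (x) x 130 (y) x 47 mm, 0.2 to 0.4 kg, loose on the board, turned up to 0.45 rad to it. Origin on its underside, midway along its length: front at x = -37 mm (small brass tab at mid-length, near the lid, standing out 2 mm; two tiny hinges behind, above fence height), back at x = +35 mm, right end y = -65 mm, left end y = +65 mm. The lid does not open.
- back_left (a point): Lower back left corner of the slide box (x +35, y +65 mm in its frame); when the box is home it lies at fence_corner.
- back_right (a point): Lower back right corner of the slide box (x +35, y -65 mm).
- front_left (a point): Lower front left corner of the slide box (x -37, y +65 mm).
- eraser: White block 26 x 34 x 28 mm lying on the board's near left corner; bystander, to be left alone; origin at the centre of its underside
- jar: Round jar with black lid, 58 mm across, 71 mm high, on the desk at the right; bystander, to be left alone; origin at the centre of its underside
- flask: Conical glass flask, 65 mm across, 107 mm high, on the desk at the right; bystander, to be left alone; origin at the centre of its underside
- beaker: White plastic beaker with a lip, 74 x 83 mm, 99 mm high, on the desk at the right; bystander, to be left alone; origin at the centre of its underside
- petri: Flat round dish, 60 mm across, 15 mm high, on the desk near the robot; bystander, to be left alone; origin at the centre of its underside

How it is judged:
By the outcome, as a careful person would: the job done as asked, in the order asked, and still so for the second after the job is handed in, with the robot touching nothing.
It also fails if it takes over 45 s, if anything falls off the work surface, if the arm or the gripper's body presses on something with over 40 N, if the wrist force passes 120 N, or if a joint passes its speed limit or range.

ROBOT

A 6-joint arm with a two-finger parallel gripper is mounted at the origin on a cart in front of the work surface, level with it; the furniture and walls round the work are solid. World frame = base frame: x ahead of the robot, y to its left, z up, the work surface at z = 0. Lengths are in m, angles in degrees, forces in N, time in s.
With the tool pointing down it reaches from about 0.25 to 0.725 m from the base axis. Payload 9.7 kg.
Tool frame: the origin (TCP) lies where the fingers leave the gripper's body, on its centre line; the fingertips stand 73 mm ahead of it and the grasp point (between the pads) lies 54 mm ahead of it; y points along the fingers, x is the direction in which the jaws open and shut, and the axes are right-handed (so a half turn about y gives the same grasp; the last joint's range is limited). The gripper opens to 85 mm and grips with 20 to 120 N. Pads are 22 mm wide; open, the fingers measure 114 mm over their backs; the gripper's body (76 mm by 85 mm) begins 54 mm behind the grasp point. The pads swing forward as they close: fully open they stand 13 mm farther back than shut.
Start: joints at [-69.328, 4.979, 10.078, 95.1, 0, 90], TCP at [0.194, -0.515, 0.304] pointing down, gripper open.
Joint ranges: [-179.16, 179.16], [-48.56, 103.87], [-65.8, 70.77], [-126.05, 130.52], [-82.76, 87.17], [-180, 180]. Speed limits (degrees/s): [127.2, 127.2, 147.25, 180, 180, 180].

INTERFACE

Orientations are given as [roll, pitch, yaw] about the fixed x, y, z axes, in that order (R = Rz(yaw) Ry(pitch) Rx(roll)).
In Python, from workcell import sensors, imaging, bot, models gives the robot as it stands.
- The arm moves only by the tool arm_command, never from a script. Its argument "rows" is one flat list of numbers, 7 for each row, row after row: the shift along the tool's x, y, z in cm, then the turn, a rotation vector about the tool's x, y, z in degrees, then the gripper's target within -1 to 1 (fully open at 1, half-way at 0, shut at -1). A call has 1 to 12 rows; each row is the pose to reach, as a shift and turn from the pose commanded when the call began, along the tool's axes at that moment; what a row does not reach only later rows make up. A row lasts 1/12 s, in which the tool goes at most 41.7 mm and 7.16 degrees, less where a joint would pass 70% of its speed; a pose out of reach is approached as far as the arm can. A call with a gripper value outside its range is refused whole. The fingers move at their own pace and stop on an object; "force" is the grip in N (left out, the last holds). Time passes only in rows, so rows that repeat a pose let the fingers close. It gives the time, the measured TCP pose, the force and the opening at its end, in the units of the state.
- sensors.get_obs(): the state, without advancing time (a new reading comes with each control period).
- imaging.camera(name): name is "scene" or "top" or "wrist"; returns a dict with "pixels" (400x640x3 uint8, blue, green, red), "z_map" (400x640 float32, m along the optical axis (not along the pixel's ray), 0 where there is no reading), "camera_matrix" (3x3 intrinsics, pixels), "world_from_camera" (4x4, takes a point from camera to world coordinates). Camera axes: x right, y up, looking along -z (the intrinsics and any distortion apply to the point x, -y, -z); pixel columns grow to the right and rows downward; lengths in m; the calibration is good to about 2 mm. A picture is of the moment at which its call begins.
- bot.job_done(): hands the job in, once; it reports no verdict.
Trained networks look in the newest picture that a camera, given by its name, has taken for a name from the list of things; names that differ only in an ending like _2 or _b are one class to them, and where a whole thing is asked for, a point or a joint stands for the part that bears it (a point fixed in the world has none). Each returns a list of dicts, best first, with "conf" (0 to 1); they miss things now and then, are a little off and sometimes report something else, mostly with a low value. They report only what shows in the picture. A call takes as long as a camera call.
- models.search_frame(thing, camera): "extent" ([centre column, centre row, width, height] in pixels, round what is visible of it).
- models.spot_point(thing, camera): "location" ([column, row] in pixels: a listed point, or the origin of a listed thing).
The state is a dict: "time": time; "q": joint angles; "qd": joint speeds; "joint_efforts": joint torques, N m; "ee_pos": TCP position; "tcp_rot": TCP orientation; "wrist_force": force on the tool from outside, world axes, zero at the start; "torque": the same for the moment, N m; "opening": finger opening in m.
Only numpy, scipy, OpenCV 4.12 (cv2) and the standard library are available. Lean on these libraries where they do the work, as an engineer would, in place of code of your own. Each camera call takes 0.05 s, during which the arm holds its last target.

## Working session

There is one attempt and no reset: what is moved stays moved. The work goes in short steps, Python scripts to look and compute and a tool call to move; the robot and the scene stay as the last step left them, time stands still between calls to the robot, and variables do not carry over. Pictures are saved under pics/ and viewed, and the job is handed in when it is done.

Besides the shell and the picture viewer there is one more tool, called after "Emit:" by a JSON object that holds its "api" and its "payload". arm_command: Moves the arm, as the interface text tells. Its arguments: {"type":"object","properties":{"rows":{"type":"array","items":{"type":"number"}},"force":{"type":"number"}},"required":["rows"]}

```bash
mkdir -p pics; ls; cat > h.py <<'E'
import numpy as np, cv2
from workcell import sensors, imaging, bot, models
def pt(c,u,v,z=None):
    K=c["camera_matrix"];T=c["world_from_camera"]
    if z is None:
        d=c["z_map"][int(round(v)),int(round(u))]
    r=np.array([(u-K[0,2])/K[0,0],-(v-K[1,2])/K[1,1],-1.])
    if z is not None:
        w=T[:3,:3]@r; d=(z-T[2,3])/w[2]
    return (T@np.append(r*d,1))[:3]
def proj(c,p):
    K=c["camera_matrix"];T=np.linalg.inv(c["world_from_camera"])
    q=T@np.append(p,1); return K[0,0]*q[0]/-q[2]+K[0,2],K[1,1]*-q[1]/-q[2]+K[1,2]
E
python3 - <<'E'
from h import *
np.set_printoptions(precision=4,suppress=True)
for n in ("top","scene"):
    c=imaging.camera(n); cv2.imwrite(f"pics/{n}0.png",c["pixels"])
    print(n,c["camera_matrix"],c["world_from_camera"])
    for t,z in (("fence_corner",.012),("back_left",.012),("back_right",.012),("front_left",.012),("slide_box",.012),("board",0),("eraser",.012),("jar",0),("flask",0),("beaker",0),("petri",0)):
        for r in models.spot_point(t,n)[:2]:
            print(t,np.array(r["location"]),round(r["conf"],2),pt(c,*r["location"],z))
print(sensors.get_obs())
E
```

```text
pics
top [[377.1751   0.     313.6725]
 [  0.     377.1751 199.2626]
 [  0.       0.       1.    ]] [[ 0.0209  0.9892 -0.1454  0.3982]
 [-0.9998  0.0196 -0.0101 -0.1122]
 [-0.0071  0.1456  0.9893  1.0678]
 [ 0.      0.      0.      1.    ]]
fence_corner [223.1 160.4] 0.94 [0.6612 0.1615 0.012 ]
fence_corner [401.8 238.1] 0.51 [ 0.449  -0.3489  0.012 ]
front_left [405.6 199. ] 0.74 [ 0.5593 -0.361   0.012 ]
front_left [259.7 199.4] 0.65 [0.5499 0.0514 0.012 ]
slide_box [278.9 182.6] 0.89 [ 0.5994 -0.0014  0.012 ]
board [271.  192.1] 0.66 [0.5735 0.0217 0.    ]
eraser [240.6 245.4] 0.67 [0.4196 0.0992 0.012 ]
eraser [372.2 281.4] 0.54 [ 0.3292 -0.2664  0.012 ]
jar [401.7 196.7] 0.89 [ 0.5675 -0.3528  0.    ]
flask [405.5 237.3] 0.56 [ 0.4521 -0.362   0.    ]
beaker [406.5 151.5] 0.77 [ 0.701  -0.3685  0.    ]
beaker [220.5 164.4] 0.37 [ 0.6521  0.1716 -0.    ]
petri [371.6 282.5] 0.68 [ 0.3254 -0.2665  0.    ]
scene [[439.4729   0.     316.6339]
 [  0.     439.4729 201.0634]
 [  0.       0.       1.    ]] [[-0.8908  0.1608 -0.4251  0.1292]
 [-0.4543 -0.3413  0.8229  0.7085]
 [-0.0128  
[... 445 characters left out ...]
7.2] 0.61 [0.4271 0.104  0.012 ]
jar [314.4 171.3] 0.64 [ 0.7073 -0.3987  0.    ]
jar [353.7 185.5] 0.59 [ 0.554  -0.3344  0.    ]
flask [393.7 189. ] 0.58 [ 0.4477 -0.3543  0.    ]
beaker [314.8 170.3] 0.6 [ 0.7106 -0.4077  0.    ]
{'time': 1.2, 'q': array([-69.3278,   4.9771,  10.0772,  95.1002,   0.0003,  90.0016]), 'qd': array([ 0.0779, -0.0396, -0.0951, -0.0076,  0.0148,  0.06  ]), 'joint_efforts': array([  0.0028, -52.0096,  46.4861,   0.0016,   0.0002,  -0.    ]), 'ee_pos': array([ 0.1942, -0.5146,  0.3039]), 'tcp_rot': array([-89.9997,   0.    , -69.3294]), 'wrist_force': array([-0.5637,  0.1275,  0.6036]), 'torque': array([-0.013 ,  0.0285,  0.0078]), 'opening': 0.08536925064748355}
```

```bash
python3 - <<'E'
import cv2
a=cv2.imread("pics/top0.png")[120:300,180:440]; cv2.imwrite("pics/top0c.png",cv2.resize(a,None,fx=3,fy=3,interpolation=cv2.INTER_CUBIC))
a=cv2.imread("pics/scene0.png")[150:310,160:420]; cv2.imwrite("pics/scene0c.png",cv2.resize(a,None,fx=3,fy=3,interpolation=cv2.INTER_CUBIC))
E
```

```text
(no output)
```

View pics/top0c.png

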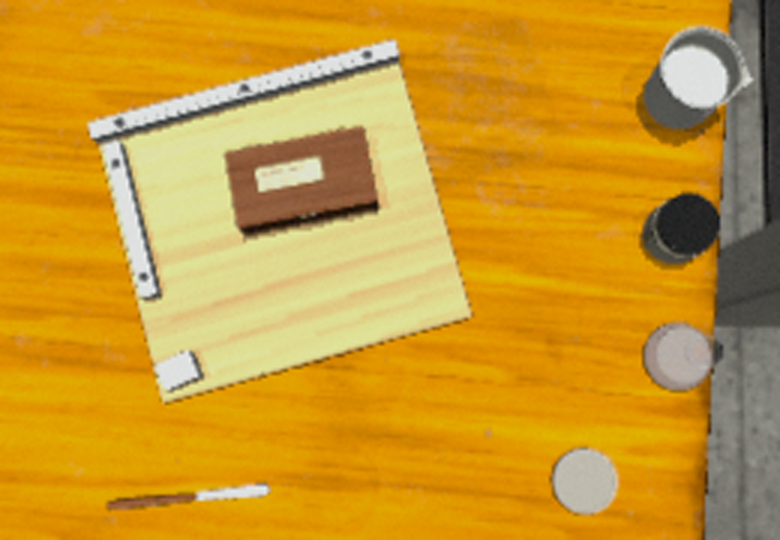

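View pics/scene0c.png

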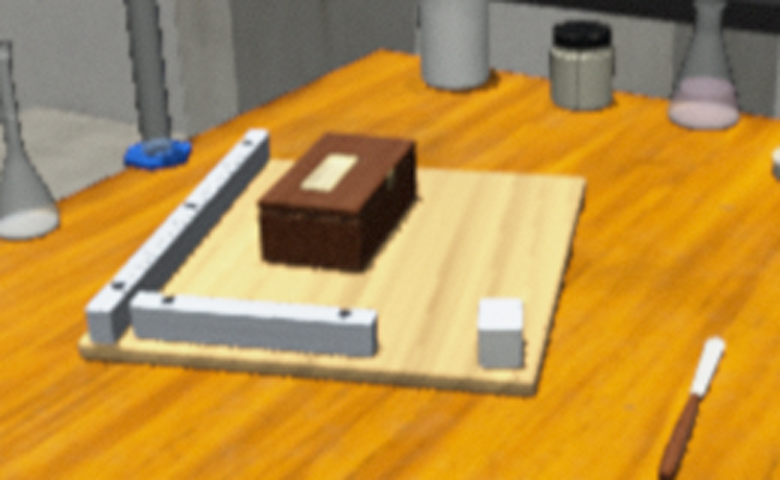

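```bash
cat >> h.py <<'E'
def cloud(c):
    K=c["camera_matrix"];T=c["world_from_camera"];d=c["z_map"]
    v,u=np.mgrid[0:400,0:640]
    P=np.stack([(u-K[0,2])/K[0,0]*d,-(v-K[1,2])/K[1,1]*d,-d],-1)@T[:3,:3].T+T[:3,3]
    P[d==0]=np.nan
    return P
def rect(c,mask,z):
    """min-area rect in world of mask contour at plane z (centre, size, long-side angle deg)"""
    n,l,s,_=cv2.connectedComponentsWithStats(mask.astype(np.uint8))
    k=1+np.argmax(s[1:,4]); m=l==k
    v,u=np.nonzero(m)
    Q=[]
    for du in(-.5,.5):
        for dv in(-.5,.5): Q+= [pt(c,a+du,b+dv,z)[:2] for a,b in zip(u,v)]
    r=cv2.minAreaRect((np.array(Q)*1000).astype(np.float32))
    return r,cv2.boxPoints(r),m.sum()
E
python3 - <<'E'
from h import *
np.set_printoptions(precision=1,suppress=True)
c=imaging.camera("top"); P=cloud(c); Z=P[...,2]; np.savez("/tmp/top.npz",P=P,px=c["pixels"])
reg=(P[...,0]>.38)&(P[...,0]<.72)&(P[...,1]>-.2)&(P[...,1]<.22)
for lo,hi in((-.01,.006),(.006,.02),(.028,.044),(.052,.066)):
    m=reg&(Z>lo)&(Z<hi); print(lo,m.sum(),np.median(Z[m])*1000)
print("lid",rect(c,reg&(Z>.050)&(Z<.07),.059))
f=reg&(Z>.026)&(Z<.046)
n,l,s,_=cv2.connectedComponentsWithStats(f.astype(np.uint8))
for k in range(1,n):
    if s[k,4]>60: print("cc",s[k],rect(c,l==k,.036))
print("plate",rect(c,reg&(Z>.006)&(P[...,0]<.72),.012))
E
```

```text
-0.01 7198 -0.11482764650383448
0.006 7590 11.859760053691604
0.028 1064 35.882115883505314
0.052 1244 58.63994435208142
lid (((601.4676513671875, -8.070808410644531), (78.35262298583984, 132.91592407226562), 12.27017879486084), array([[549.1,  48.5],
       [577.3, -81.3],
       [653.9, -64.7],
       [625.6,  65.2]], dtype=float32), np.int64(1254))
cc [209 140  97  27 583] (((684.6661987304688, 60.647850036621094), (23.197025299072266, 280.2503662109375), 17.037460327148438), array([[632.5, 191.2],
       [714.6, -76.7],
       [736.8, -69.9],
       [654.7, 198. ]], dtype=float32), np.int64(583))
cc [214 167  19  53 342] (((563.4058837890625, 150.70387268066406), (154.36582946777344, 20.735687255859375), 16.87189483642578), array([[486.5, 138.2],
       [492.6, 118.4],
       [640.3, 163.2],
       [634.3, 183. ]], dtype=float32), np.int64(342))
cc [231 237  16  13 132] (((424.883056640625, 99.92027282714844), (30.791372299194336, 38.92866134643555), 26.085792541503906), array([[402.5, 110.6],
       [419.6,  75.7],
       [447.3,  89.2],
       [430.2, 124.2]], dtype=float32), np.int64(132))
plate (((571.0420532226562, 17.6016845703125), (283.8298034667969, 307.6950378417969), 16.73476791381836), array([[ 390.8,  124.1],
       [ 479.4, -170.6],
       [ 751.2,  -88.9],
       [ 662.6,  205.8]], dtype=float32), np.int64(10071))
```

```bash
cat >> h.py <<'E'
from scipy.optimize import minimize
def fitrect(c,mask,z,box,x0,ss=5):
    """box=(x0,x1,y0,y1) local; fit pose so that the projected rect covers mask (sub-pixel coverage)"""
    v,u=np.nonzero(cv2.dilate(mask.astype(np.uint8),np.ones((9,9))))
    mk=mask[v,u].astype(float)
    o=(np.arange(ss)+.5)/ss-.5
    W=np.array([[ [pt(c,a+du,b+dv,z)[:2] for du in o for dv in o] for a,b in [(a,b)]][0] for a,b in zip(u,v)])
    def cost(p):
        d=W-p[:2]; s,co=np.sin(p[2]),np.cos(p[2])
        x=d[...,0]*co+d[...,1]*s; y=-d[...,0]*s+d[...,1]*co
        k=.0003
        sg=lambda t:1/(1+np.exp(-np.clip(t/k,-50,50)))
        a=(sg(x-box[0])*sg(box[1]-x)*sg(y-box[2])*sg(box[3]-y)).mean(1)
        return ((a-mk)**2).sum()
    r=minimize(cost,x0,method="Nelder-Mead",options=dict(initial_simplex=np.array(x0)+np.array([[0,0,0],[.006,0,0],[0,.006,0],[0,0,.06]]),xatol=1e-5,fatol=1e-3))
    return r.x,r.fun
def main():
    c=imaging.camera("top");P=cloud(c);Z=P[...,2]
    reg=(P[...,0]>.36)&(P[...,0]<.76)&(P[...,1]>-.2)&(P[...,1]<.24)
    def big(m,i=0):
        n,l,s,_=cv2.connectedComponentsWithStats(m.astype(np.uint8)); return l==1+np.argsort(-s[1:,4])[i]
    out={}
    out["lid"]=fitrect(c,big(reg&(Z>.05)&(Z<.07)),.059,(-.037,.035,-.065,.065),[.6,0,.2])
    f=reg&(Z>.026)&(Z<.046)
    out["long"]=fitrect(c,big(f),.036,(.115,.131,-.15,.15),[.571,.0176,.29])
    out["short"]=fitrect(c,big(f,1),.036,(-.043,.107,.125,.141),[.571,.0176,.29])
    out["plate"]=fitrect(c,big(reg&(Z>.006)),.012,(-.14,.14,-.15,.15),[.571,.0176,.29])
    return c,out
E
python3 - <<'E'
from h import *
c,o=main()
for k,(p,f) in o.items(): print(k,p[:2].round(4),np.degrees(p[2]).round(2),round(f,1))
E
```

```text
lid [ 0.602 -0.008] 11.98 25.6
long [0.5703 0.0147] 16.84 61.3
short [0.5711 0.014 ] 16.75 23.0
plate [0.5714 0.0151] 16.82 101.1
```

```bash
python3 - <<'E'
from h import *
np.set_printoptions(precision=3,suppress=True)
def tf(p,q): 
    s,co=np.sin(p[2]),np.cos(p[2]); return np.array([p[0]+co*q[0]-s*q[1],p[1]+s*q[0]+co*q[1],q[2]])
B=(.571,.0145,np.radians(16.8)); X=(.602,-.008,np.radians(11.98))
for n in("top","scene"):
    c=imaging.camera(n); im=cv2.resize(c["pixels"],None,fx=4,fy=4,interpolation=cv2.INTER_CUBIC)
    def poly(P,L,col):
        q=np.array([proj(c,tf(P,x)) for x in L]); cv2.polylines(im,[np.int32((q+.5)*4*8)],True,col,1,cv2.LINE_AA,3)
    for z in(.012,.059): poly(X,[(-.037,-.065,z),(.035,-.065,z),(.035,.065,z),(-.037,.065,z)],(0,255,0))
    poly(B,[(-.14,-.15,.012),(.14,-.15,.012),(.14,.15,.012),(-.14,.15,.012)],(255,0,0))
    for z in(.012,.036):
        poly(B,[(.115,-.15,z),(.131,-.15,z),(.131,.15,z),(.115,.15,z)],(0,0,255))
        poly(B,[(-.043,.125,z),(.107,.125,z),(.107,.141,z),(-.043,.141,z)],(255,0,255))
    o=im[500:1100,780:1480] if n=="top" else im[720:1160,720:1440]
    cv2.imwrite(f"pics/ov_{n}.png",o)
Cn=tf(B,(.115,.125,.012)); print(Cn)
def loc(p,q): 
    d=np.array(q[:2])-p[:2]; s,co=np.sin(p[2]),np.cos(p[2]); return np.array([co*d[0]+s*d[1],-s*d[0]+co*d[1]])
for q in((-.037,-.065,.012),(.035,-.065,.012),(.035,.065,.012),(-.037,.065,.012),(-.037,0,0)):
    print(q,tf(X,q),"board",loc(B,tf(X,q))*1000)
E
```

```text
[0.645 0.167 0.012]
(-0.037, -0.065, 0.012) [ 0.579 -0.079  0.012] board [-19.157 -92.161]
(0.035, -0.065, 0.012) [ 0.65  -0.064  0.012] board [ 52.588 -98.211]
(0.035, 0.065, 0.012) [0.623 0.063 0.012] board [63.512 31.33 ]
(-0.037, 0.065, 0.012) [0.552 0.048 0.012] board [-8.234 37.379]
(-0.037, 0, 0) [ 0.566 -0.016  0.   ] board [-13.695 -27.391]
```

View pics/ov_top.png

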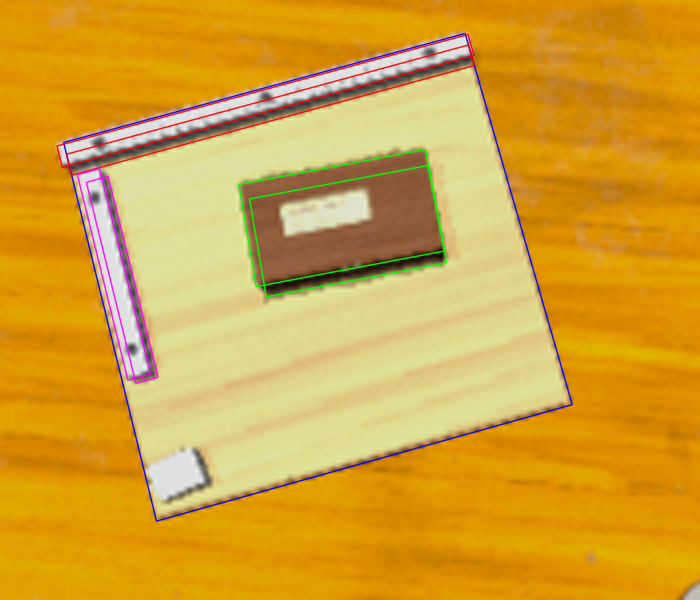

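View pics/ov_scene.png

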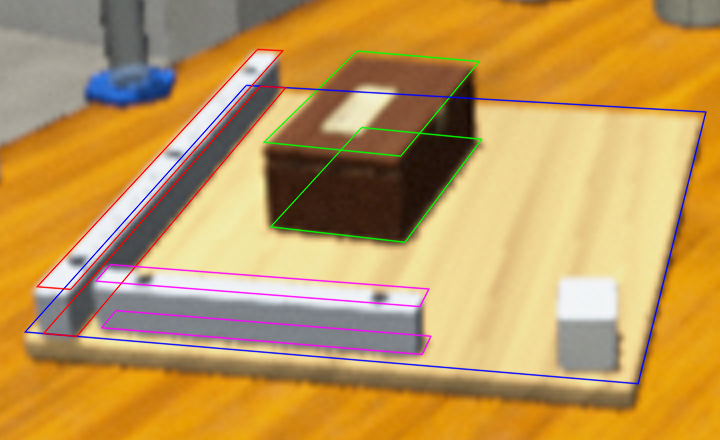

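Emit:
{"api": "arm_command", "payload": {"rows": [-33.5, 0, 48.7, 0, 3.9, 0, 0.3, -33.5, 0, 48.7, 0, 3.9, 0, 0.3, -33.5, 0, 48.7, 0, 3.9, 0, 0.3, -33.5, 0, 48.7, 0, 3.9, 0, 0.3, -33.5, 0, 48.7, 0, 3.9, 0, 0.3, -33.5, 0, 48.7, 0, 3.9, 0, 0.3, -33.5, 0, 48.7, 0, 3.9, 0, 0.3, -33.5, 0, 48.7, 0, 3.9, 0, 0.3, -33.5, 0, 48.7, 0, 3.9, 0, 0.3, -33.5, 0, 48.7, 0, 3.9, 0, 0.3, -33.5, 0, 48.7, 0, 3.9, 0, 0.3, -33.5, 0, 48.7, 0, 3.9, 0, 0.3]}}

```text
time: 2.4
ee_pos: [0.4803, -0.102, 0.3041]
tcp_rot: [-90.0, -0.0, -73.2]
wrist_force: [0.5, -0.9, -0.3]
opening: 0.0552
```

Emit:
{"api": "arm_command", "payload": {"rows": [-5.5, 10, 7, 0, 0, 0, 0.3, -5.5, 15.4, 7, 0, 0, 0, 0.3, -5.5, 15.4, 7, 0, 0, 0, 0.3, -5.5, 15.4, 7, 0, 0, 0, 0.3, -5.5, 15.4, 7, 0, 0, 0, 0.3, -5.5, 15.4, 7, 0, 0, 0, 0.3, -5.5, 15.4, 7, 0, 0, 0, 0.3, -5.5, 15.4, 7, 0, 0, 0, 0.3]}}

```text
time: 3.07
ee_pos: [0.5313, -0.0319, 0.1524]
tcp_rot: [-89.9, -0.1, -73.3]
wrist_force: [-0.1, -0.9, 0.5]
opening: 0.0555
```

```bash
python3 - <<'E'
from h import *
c=imaging.camera("scene"); cv2.imwrite("pics/s2.png",cv2.resize(c["pixels"][110:310,180:440],None,fx=3,fy=3))
c=imaging.camera("wrist"); cv2.imwrite("pics/w2.png",c["pixels"])
print(sensors.get_obs()["ee_pos"],sensors.get_obs()["wrist_force"])
E
```

```text
[ 0.53140337 -0.03199579  0.15244857] [ 0.17033724 -0.26709471  0.98602148]
```

View pics/s2.png

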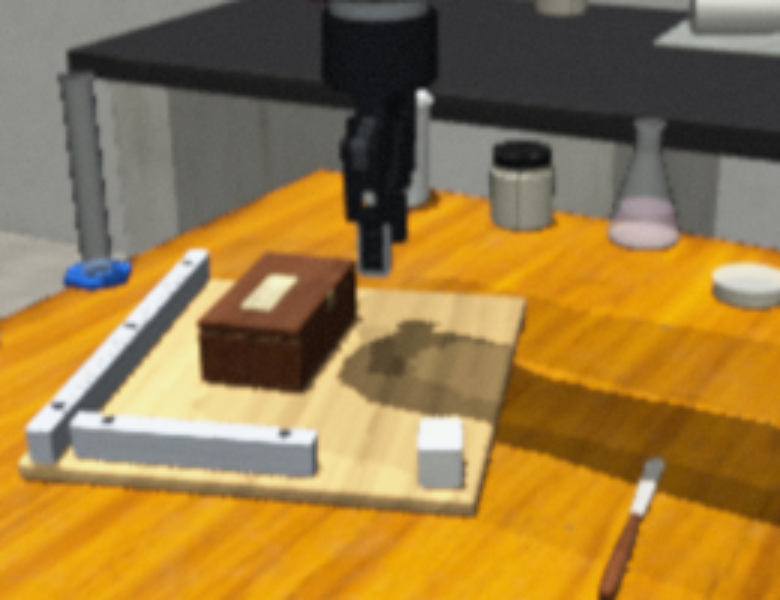

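View pics/w2.png

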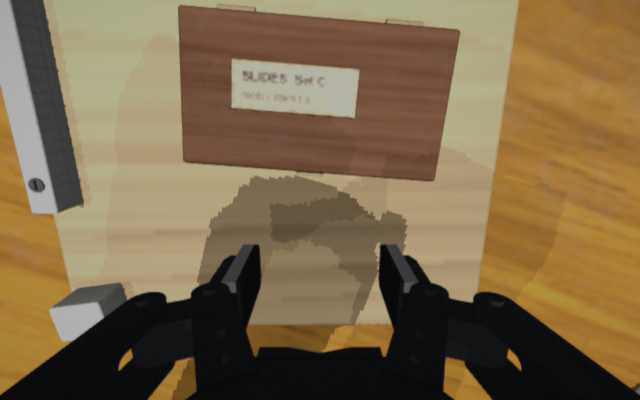

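Emit:
{"api": "arm_command", "payload": {"rows": [0, 3, 0, 0, 0, 0, 0.3, 0, 5, 0, 0, 0, 0, 0.3, 0, 6, 0, 0, 0, 0, 0.3, 0, 6, 0, 0, 0, 0, 0.3, 0, 6, 0, 0, 0, 0, 0.3]}}

```text
time: 3.58
ee_pos: [0.5309, -0.0315, 0.091]
tcp_rot: [-90.0, -0.0, -73.3]
wrist_force: [0.9, 0.8, 0.8]
opening: 0.0554
```

```bash
python3 - <<'E'
from h import *
c=imaging.camera("scene"); cv2.imwrite("pics/s3.png",cv2.resize(c["pixels"][150:310,180:440],None,fx=3,fy=3))
print(sensors.get_obs()["ee_pos"],sensors.get_obs()["wrist_force"])
E
```

```text
[ 0.53133985 -0.03148803  0.09157745] [-0.79845536 -0.66219244  1.32820601]
```

View pics/s3.png

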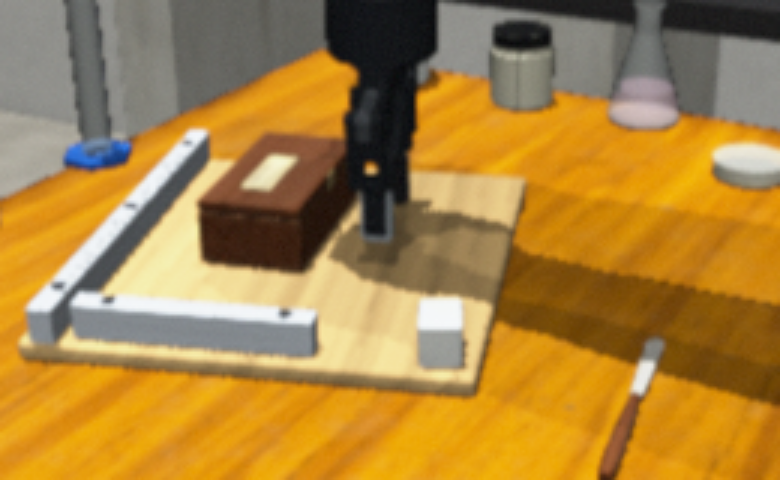

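Emit:
{"api": "arm_command", "payload": {"rows": [0, 0, 1, 0, 0, 0, 0.3, 0, 0, 1.8, 0, 0, 0, 0.3, 0, 0, 2.5, 0, 0, 0, 0.3, 0, 0, 3.2, 0, 0, 0, 0.3, 0, 0, 3.9, 0, 0, 0, 0.3, 0, 0, 4.6, 0, 0, 0, 0.3, 0, 0, 5.3, 0, 0, 0, 0.3, 0, 0, 6, 0, 0, 0, 0.3, 0, 0, 6.6, 0, 0, 0, 0.3, 0, 0, 7.1, 0, 0, 0, 0.3, 0, 0, 7.5, 0, 0, 0, 0.3, 0, 0, 7.8, 0, 0, 0, 0.3]}}

```text
time: 4.63
ee_pos: [0.6057, -0.0085, 0.0898]
tcp_rot: [-90.0, 0.0, -73.2]
wrist_force: [-5.2, -1.1, 4.7]
opening: 0.0553
```

```bash
cat >> h.py <<'E'
B=(.571,.0145,np.radians(16.8))
def loc(q,p=B):
    d=np.array(q[:2])-p[:2]; s,co=np.sin(p[2]),np.cos(p[2]); return np.array([co*d[0]+s*d[1],-s*d[0]+co*d[1]])
def lidfit(x0):
    c=imaging.camera("top");P=cloud(c);Z=P[...,2]
    px=c["pixels"].astype(int)
    reg=(P[...,0]>.36)&(P[...,0]<.76)&(P[...,1]>-.2)&(P[...,1]<.24)
    m=(reg&(Z>.05)&(Z<.07)).astype(np.uint8)
    n,l,s,_=cv2.connectedComponentsWithStats(m); m=l==1+np.argmax(s[1:,4])
    p,f=fitrect(c,m,.059,(-.037,.035,-.065,.065),x0)
    return c,p,f
E
python3 - <<'E'
from h import *
c,p,f=lidfit([.65,.01,.29]); print(p,np.degrees(p[2]),f,"origin in board mm",loc(p)*1000,"home (80,60)")
o=sensors.get_obs();print(o["ee_pos"],o["wrist_force"],loc(o["ee_pos"])*1000)
cv2.imwrite("pics/t4.png",cv2.resize(c["pixels"][120:280,180:400],None,fx=3.5,fy=3.5))
c=imaging.camera("scene"); cv2.imwrite("pics/s4.png",cv2.resize(c["pixels"][150:310,180:440],None,fx=3,fy=3))
E
```

```text
[0.66526191 0.01457613 0.31296817] 17.931755336120005 119.45095790355907 origin in board mm [ 90.26076592 -27.17180683] home (80,60)
[ 0.60613771 -0.00841919  0.08977488] [-0.22570387  0.47242326 -0.67376943] [ 27.01364553 -32.0969021 ]
```

View pics/s4.png

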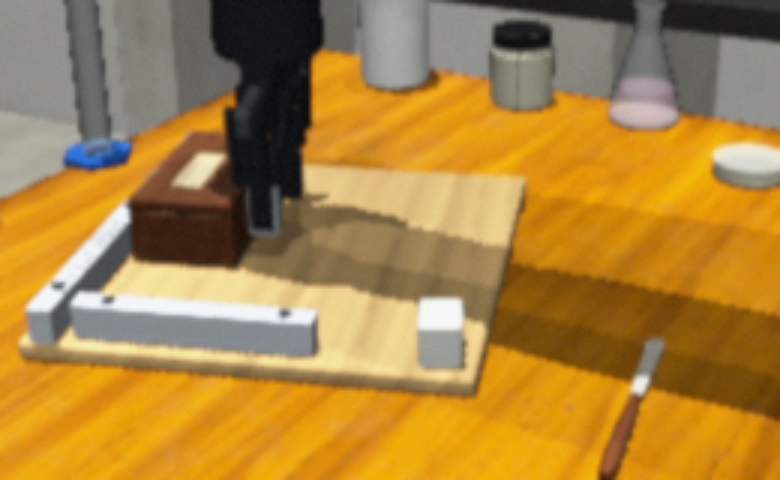

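View pics/t4.png

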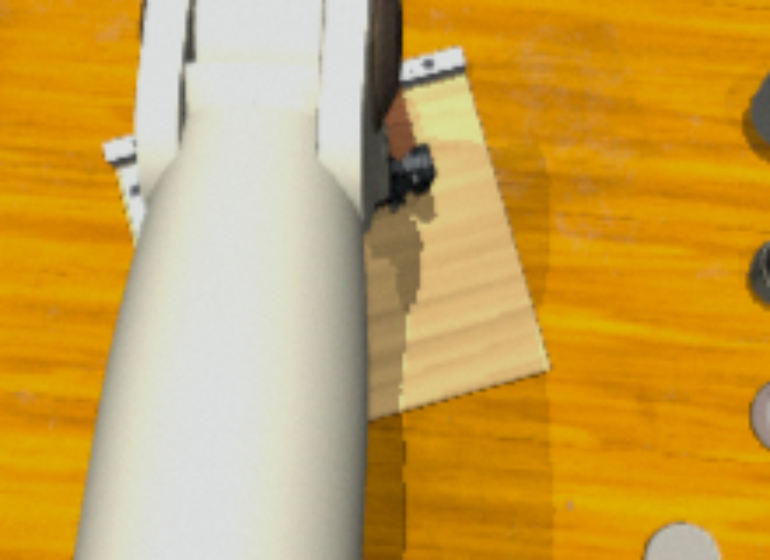

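Emit:
{"api": "arm_command", "payload": {"rows": [0, 0, 0.2, 0, 0, 0, 0.3, 0, 0, 0.3, 0, 0, 0, 0.3, 0, 0, 0.4, 0, 0, 0, 0.3, 0, 0, 0.4, 0, 0, 0, 0.3]}}

```text
time: 5.07
ee_pos: [0.6093, -0.0075, 0.0897]
tcp_rot: [-90.0, 0.0, -73.2]
wrist_force: [-0.7, -0.1, -0.1]
opening: 0.0555
```

Emit:
{"api": "arm_command", "payload": {"rows": [0, 0, 0.1, 0, 0, 0, 0.3, 0, 0, 0.2, 0, 0, 0, 0.3, 0, 0, 0.2, 0, 0, 0, 0.3]}}

```text
time: 5.32
ee_pos: [0.6113, -0.0069, 0.0898]
tcp_rot: [-90.0, 0.0, -73.2]
wrist_force: [-0.7, -0.1, -0.3]
opening: 0.0554
```

Emit:
{"api": "arm_command", "payload": {"rows": [0, 0, 0.1, 0, 0, 0, 0.3, 0, 0, 0.2, 0, 0, 0, 0.3, 0, 0, 0.2, 0, 0, 0, 0.3]}}

```text
time: 5.57
ee_pos: [0.612, -0.0067, 0.0898]
tcp_rot: [-90.2, 0.0, -73.2]
wrist_force: [-9.1, -2.7, 4.6]
opening: 0.0554
```

Emit:
{"api": "arm_command", "payload": {"rows": [0, 0, -1, 0, 0, 0, 0.3, 0, 0, -3, 0, 0, 0, 0.3, 0, -3, -3, 0, 0, 0, 0.3, 0, -7, -3, 0, 0, 0, 0.3, 3, -9, -2, 0, -7, 0, -0.3, 6, -9, 1, 0, -14, 0, -0.3, 10, -9, 4.3, 0, -21, 0, -0.3, 10, -9, 4.3, 0, -28, 0, -0.3, 10, -9, 4.3, 0, -35, 0, -0.3, 10, -9, 4.3, 0, -42, 0, -0.3, 10, -9, 4.3, 0, -49, 0, -0.3, 10, -9, 4.3, 0, -56, 0, -0.3]}}

```text
time: 6.57
ee_pos: [0.6836, -0.0898, 0.1799]
tcp_rot: [-90.0, -0.0, -16.9]
wrist_force: [-0.0, -0.0, -0.2]
opening: 0.03
```

Emit:
{"api": "arm_command", "payload": {"rows": [0, 0, 0, 0, -7, 0, -0.3, 0, 0, 0, 0, -14, 0, -0.3, 0, 0, 0, 0, -21, 0, -0.3, 0, 0, 0, 0, -28, 0, -0.3, 0, 0, 0, 0, -33.7, 0, -0.3, 0, 0, 0, 0, -33.7, 0, -0.3]}}

```text
time: 7.07
ee_pos: [0.6834, -0.0896, 0.1801]
tcp_rot: [-90.0, -0.0, 16.7]
wrist_force: [-0.2, -0.3, 0.6]
opening: 0.03
```

```bash
python3 - <<'E'
from h import *
o=sensors.get_obs();print(o["ee_pos"],o["tcp_rot"],loc(o["ee_pos"])*1000)
for n in("scene","wrist","top"):
    c=imaging.camera(n); cv2.imwrite(f"pics/{n}5.png",c["pixels"] if n=="wrist" else cv2.resize(c["pixels"][120:300,180:440],None,fx=3,fy=3))
E
```

```text
[ 0.68340766 -0.08964597  0.180092  ] [-9.00134216e+01 -4.89010601e-02  1.67308924e+01] [  77.50854494 -132.19035979]
```

View pics/scene5.png

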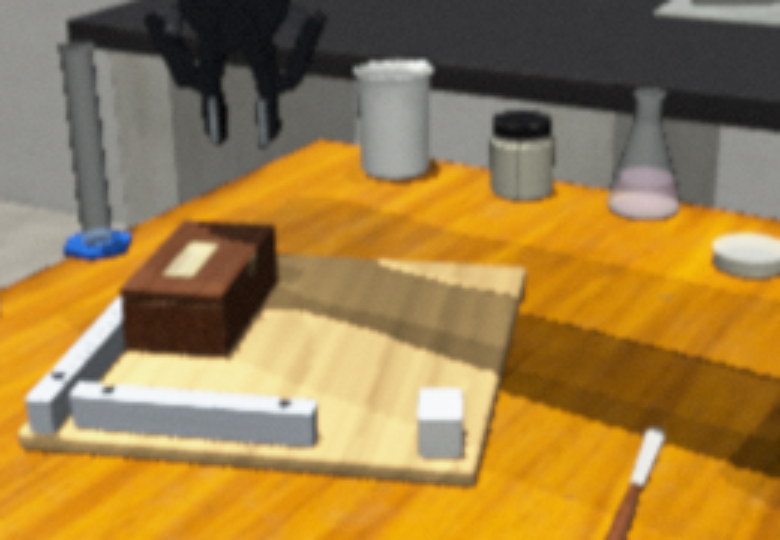

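View pics/wrist5.png

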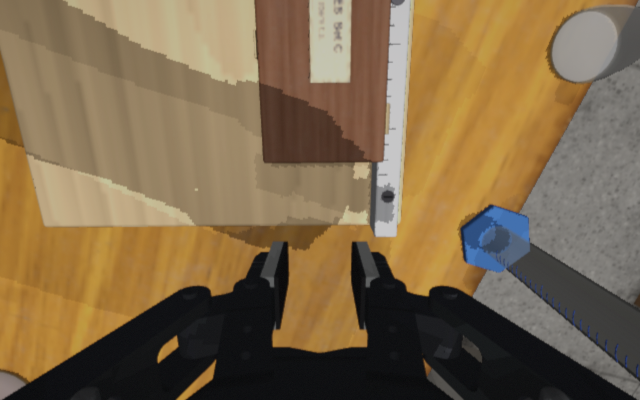

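View pics/top5.png

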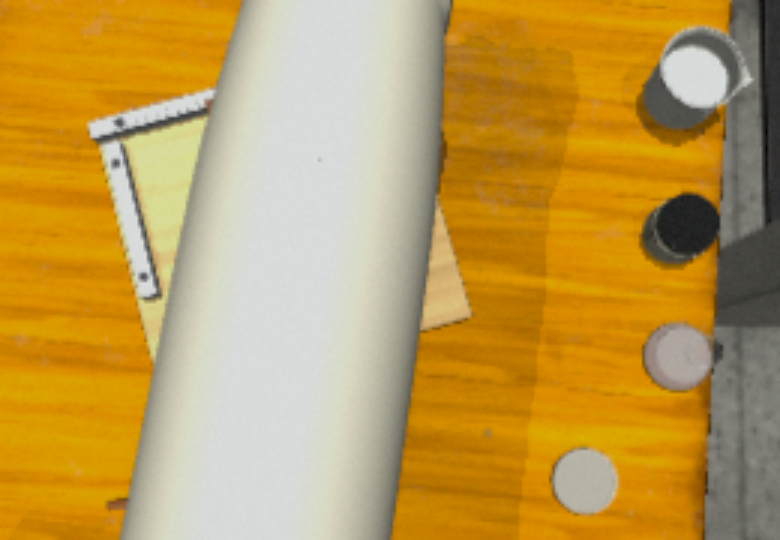

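Emit:
{"api": "arm_command", "payload": {"rows": [-0.2, 3.5, 0, 0, 0, 0, -0.3, -0.2, 7, 0, 0, 0, 0, -0.3, -0.2, 8.8, 0, 0, 0, 0, -0.3, -0.2, 8.8, 0, 0, 0, 0, -0.3, -0.2, 8.8, 0, 0, 0, 0, -0.3]}}

```text
time: 7.63
ee_pos: [0.6807, -0.0902, 0.0914]
tcp_rot: [-90.0, 0.1, 16.4]
wrist_force: [0.7, 0.1, 0.7]
opening: 0.0301
```

```bash
python3 - <<'E'
from h import *
o=sensors.get_obs();print(o["ee_pos"],o["tcp_rot"],loc(o["ee_pos"])*1000,o["wrist_force"])
for n in("scene","wrist"):
    c=imaging.camera(n); cv2.imwrite(f"pics/{n}6.png",c["pixels"] if n=="wrist" else cv2.resize(c["pixels"][120:300,180:440],None,fx=3,fy=3))
E
```

```text
[ 0.68073338 -0.09018897  0.09139975] [-8.99585864e+01  8.92148378e-02  1.63701909e+01] [  74.79146279 -131.93722429] [0.68467158 0.06706567 0.74996591]
```

View pics/scene6.png

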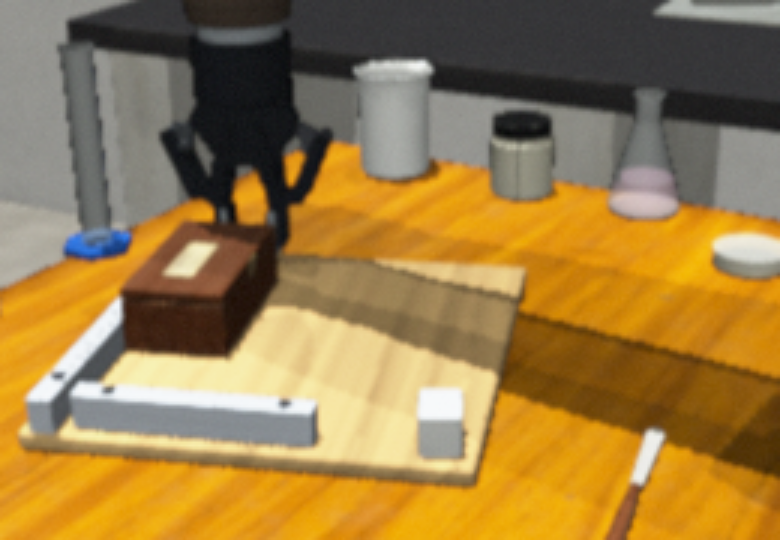

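View pics/wrist6.png

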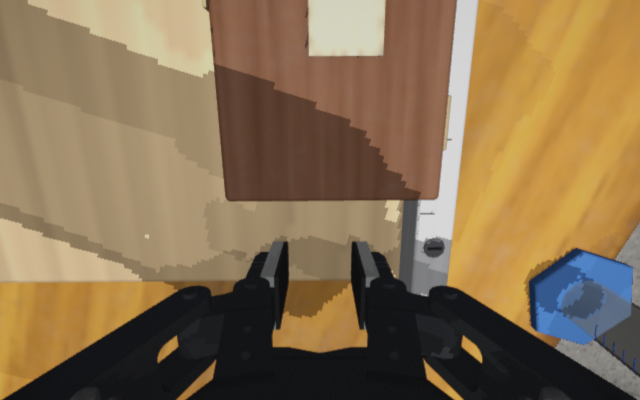

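Emit:
{"api": "arm_command", "payload": {"rows": [0, 0, 0.8, 0, -0.3, 0, -0.3, 0, 0, 1.6, 0, -0.3, 0, -0.3, 0, 0, 2.3, 0, -0.3, 0, -0.3, 0, 0, 3, 0, -0.3, 0, -0.3, 0, 0, 3.7, 0, -0.3, 0, -0.3, 0, 0, 4.4, 0, -0.3, 0, -0.3, 0, 0, 5, 0, -0.3, 0, -0.3, 0, 0, 5.6, 0, -0.3, 0, -0.3, 0, 0, 6.2, 0, -0.3, 0, -0.3, 0, 0, 6.8, 0, -0.3, 0, -0.3, 0, 0, 7.4, 0, -0.3, 0, -0.3, 0, 0, 8, 0, -0.3, 0, -0.3]}}

```text
time: 8.73
ee_pos: [0.6586, -0.0137, 0.0928]
tcp_rot: [-90.1, -0.1, 16.7]
wrist_force: [0.0, -7.4, 4.9]
opening: 0.0298
```

```bash
python3 - <<'E'
from h import *
o=sensors.get_obs();print(o["ee_pos"],o["tcp_rot"],loc(o["ee_pos"])*1000,o["wrist_force"])
for n in("scene","wrist"):
    c=imaging.camera(n); cv2.imwrite(f"pics/{n}7.png",c["pixels"] if n=="wrist" else cv2.resize(c["pixels"][120:300,180:440],None,fx=3,fy=3))
E
```

```text
[ 0.65862114 -0.01368209  0.09283789] [-9.01231084e+01 -5.50274241e-02  1.67409605e+01] [ 75.73590592 -52.30456367] [ 0.01863883 -7.38408989  4.93011958]
```

View pics/scene7.png

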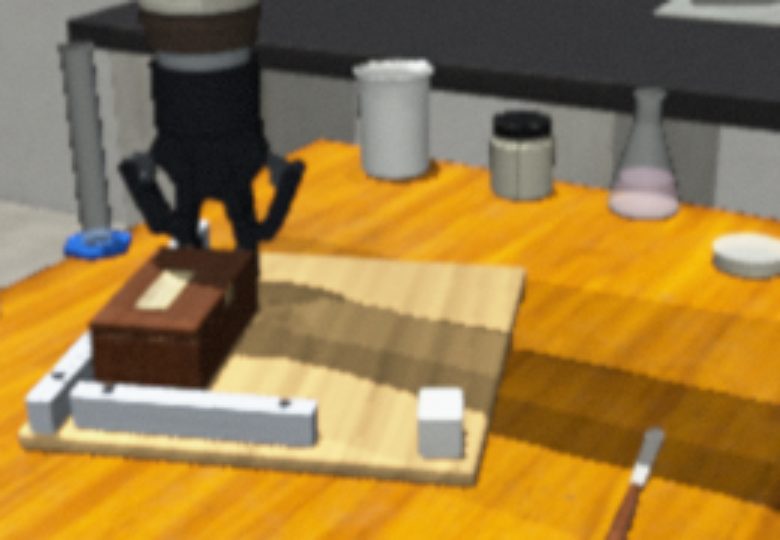

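View pics/wrist7.png

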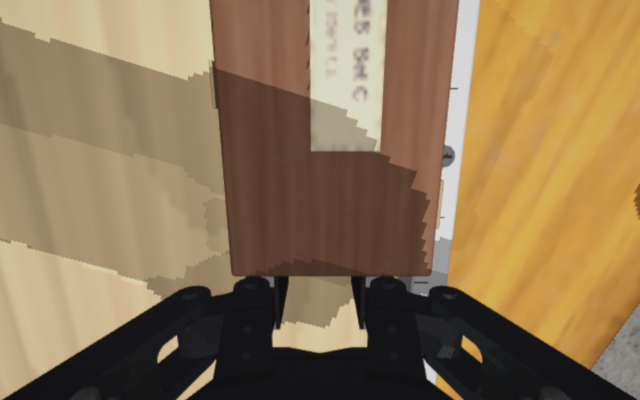

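Emit:
{"api": "arm_command", "payload": {"rows": [0, 0, 0.6, 0, 0, 0, -0.3, 0, 0, 1.1, 0, 0, 0, -0.3, 0, 0, 1.6, 0, 0, 0, -0.3, 0, 0, 2.1, 0, 0, 0, -0.3, 0, 0, 2.5, 0, 0, 0, -0.3, 0, 0, 2.8, 0, 0, 0, -0.3, 0, 0, 3, 0, 0, 0, -0.3, 0, 0, 3.1, 0, 0, 0, -0.3]}}

```text
time: 9.5
ee_pos: [0.6497, 0.016, 0.0924]
tcp_rot: [-90.1, -0.0, 16.8]
wrist_force: [0.1, -6.2, 3.6]
opening: 0.0298
```

Emit:
{"api": "arm_command", "payload": {"rows": [0, 0, 0.1, 0, 0, 0, -0.3, 0, 0, 0.2, 0, 0, 0, -0.3, 0, 0, 0.2, 0, 0, 0, -0.3]}}

```text
time: 9.75
ee_pos: [0.6491, 0.0178, 0.0923]
tcp_rot: [-90.1, -0.0, 16.8]
wrist_force: [1.0, -4.4, 4.1]
opening: 0.03
```

Emit:
{"api": "arm_command", "payload": {"rows": [0, 0, 0.1, 0, 0, 0, -0.3, 0, 0, 0.2, 0, 0, 0, -0.3, 0, 0, 0.2, 0, 0, 0, -0.3]}}

```text
time: 10.0
ee_pos: [0.6486, 0.0197, 0.0923]
tcp_rot: [-90.1, -0.0, 16.8]
wrist_force: [0.4, -4.6, 5.7]
opening: 0.0301
```

Emit:
{"api": "arm_command", "payload": {"rows": [0, 0, 0.1, 0, 0, 0, -0.3, 0, 0, 0.2, 0, 0, 0, -0.3, 0, 0, 0.2, 0, 0, 0, -0.3]}}

```text
time: 10.25
ee_pos: [0.6481, 0.0212, 0.0923]
tcp_rot: [-90.1, -0.0, 16.7]
wrist_force: [0.6, -7.6, 4.3]
opening: 0.0297
```

Emit:
{"api": "arm_command", "payload": {"rows": [0, 0, 0.1, 0, 0, 0, -0.3, 0, 0, 0.2, 0, 0, 0, -0.3, 0, 0, 0.2, 0, 0, 0, -0.3]}}

```text
time: 10.5
ee_pos: [0.648, 0.0215, 0.0924]
tcp_rot: [-90.3, -0.0, 16.7]
wrist_force: [4.4, -16.6, 3.5]
opening: 0.03
```

Emit:
{"api": "arm_command", "payload": {"rows": [0, 0, -1, 0, 0, 0, -0.3, 0, 0, -3, 0, 0, 0, -0.3, 0, -3, -3, 0, 0, 0, -0.3, 0, -7, -3, 0, 0, 0, -0.3, -3, -9, 0, 0, 7, 0, 0.3, -6.8, -9, 3, 0, 14, 0, 0.3, -6.8, -9, 6.8, 0, 21, 0, 0.3, -6.8, -9, 6.8, 0, 28, 0, 0.3, -6.8, -9, 6.8, 0, 35, 0, 0.3, -6.8, -9, 6.8, 0, 42, 0, 0.3, -6.8, -9, 6.8, 0, 49, 0, 0.3, -6.8, -9, 6.8, 0, 56, 0, 0.3]}}

```text
time: 11.5
ee_pos: [0.5621, 0.0698, 0.1816]
tcp_rot: [-90.0, 0.1, -39.5]
wrist_force: [-0.2, -0.5, 0.0]
opening: 0.0557
```

```bash
python3 - <<'E'
from h import *
o=sensors.get_obs();print(o["ee_pos"],o["tcp_rot"],loc(o["ee_pos"])*1000,o["wrist_force"])
for n in("scene","top"):
    c=imaging.camera(n); cv2.imwrite(f"pics/{n}8.png",c["pixels"] if n=="wrist" else cv2.resize(c["pixels"][120:300,180:440],None,fx=3,fy=3))
E
```

```text
[0.56211065 0.06977731 0.18155417] [-8.99894938e+01  8.27812467e-02 -3.95302221e+01] [ 7.46695027 55.48735663] [-0.18085392 -0.51020998  0.01732157]
```

View pics/scene8.png

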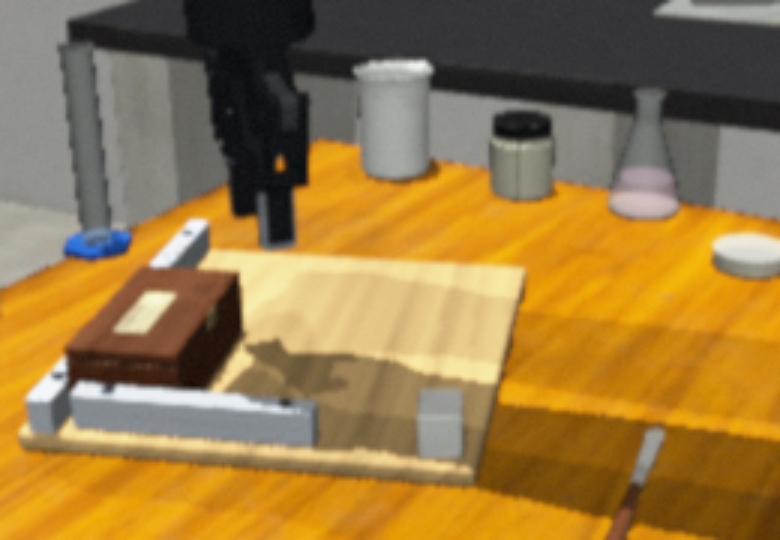

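Emit:
{"api": "arm_command", "payload": {"rows": [0, 0, 0, 0, 7, 0, 0.3, 0, 0, 0, 0, 14, 0, 0.3, 0, 0, 0, 0, 21, 0, 0.3, 0, 0, 0, 0, 28, 0, 0.3, 0, 3, 0, 0, 33.7, 0, 0.3, 0, 6.5, 0, 0, 33.7, 0, 0.3, 0, 9, 0, 0, 33.7, 0, 0.3, 0, 9, 0, 0, 33.7, 0, 0.3, 0, 9, 0, 0, 33.7, 0, 0.3]}}

```text
time: 12.35
ee_pos: [0.5616, 0.0693, 0.0911]
tcp_rot: [-90.2, 0.1, -72.7]
wrist_force: [0.3, 0.5, 0.1]
opening: 0.0557
```

Emit:
{"api": "arm_command", "payload": {"rows": [0, 0, 0.6, 0, 0, 0, 0.3, 0, 0, 1.1, 0, 0, 0, 0.3, 0, 0, 1.6, 0, 0, 0, 0.3, 0, 0, 2, 0, 0, 0, 0.3, 0, 0, 2.3, 0, 0, 0, 0.3, 0, 0, 2.3, 0, 0, 0, 0.3]}}

```text
time: 12.85
ee_pos: [0.5852, 0.0762, 0.0922]
tcp_rot: [-90.0, -0.0, -72.9]
wrist_force: [0.3, -0.4, -0.3]
opening: 0.0554
```

Emit:
{"api": "arm_command", "payload": {"rows": [0, 0, 0.1, 0, 0.3, 0, 0.3, 0, 0, 0.2, 0, 0.3, 0, 0.3, 0, 0, 0.2, 0, 0.3, 0, 0.3]}}

```text
time: 13.1
ee_pos: [0.5864, 0.0766, 0.0919]
tcp_rot: [-90.0, 0.0, -73.2]
wrist_force: [-0.2, 0.9, -0.3]
opening: 0.0557
```

Emit:
{"api": "arm_command", "payload": {"rows": [0, 0, 0.1, 0, 0, 0, 0.3, 0, 0, 0.15, 0, 0, 0, 0.3, 0, 0, 0.15, 0, 0, 0, 0.3]}}

```text
time: 13.35
ee_pos: [0.5868, 0.0768, 0.0918]
tcp_rot: [-90.1, 0.0, -73.2]
wrist_force: [-5.8, -1.8, 3.9]
opening: 0.0553
```

Emit:
{"api": "arm_command", "payload": {"rows": [0, 0, 0.1, 0, 0, 0, 0.3, 0, 0, 0.15, 0, 0, 0, 0.3, 0, 0, 0.15, 0, 0, 0, 0.3]}}

```text
time: 13.6
ee_pos: [0.587, 0.0768, 0.0918]
tcp_rot: [-90.3, 0.0, -73.2]
wrist_force: [-15.0, -4.8, 9.3]
opening: 0.0555
```

Emit:
{"api": "arm_command", "payload": {"rows": [0, 0, -0.3, 0, 0, 0, 0.3, 0, 0, -1, 0, 0, 0, 0.3, 0, 0, -3, 0, 0, 0, 0.3, 0, -3, -4, 0, 0, 0, 0.3, 0, -6, -4, 0, 0, 0, 0.3, 0, -10, -4, 0, 0, 0, 0.3, 0, -13, -4, 0, 0, 0, 0.3, 0, -14, -5, 0, 0, 0, 0.3, 0, -14, -5, 0, 0, 0, 0.3]}}

```text
time: 14.35
ee_pos: [0.5413, 0.0629, 0.2354]
tcp_rot: [-89.7, -0.1, -73.2]
wrist_force: [-0.4, -0.5, -1.0]
opening: 0.0553
```

```bash
python3 - <<'E'
from h import *
o=sensors.get_obs();print(o["ee_pos"],o["tcp_rot"],loc(o["ee_pos"])*1000,o["wrist_force"])
for n in("scene","top","wrist"):
    c=imaging.camera(n); cv2.imwrite(f"pics/{n}9.png",c["pixels"] if n=="wrist" else cv2.resize(c["pixels"][120:300,180:440],None,fx=3,fy=3))
E
```

```text
[0.54125021 0.06285071 0.23536654] [-8.97157794e+01 -5.24473721e-02 -7.32310317e+01] [-14.50516219  54.88571176] [-0.41251943 -0.54130591 -0.99450758]
```

View pics/scene9.png

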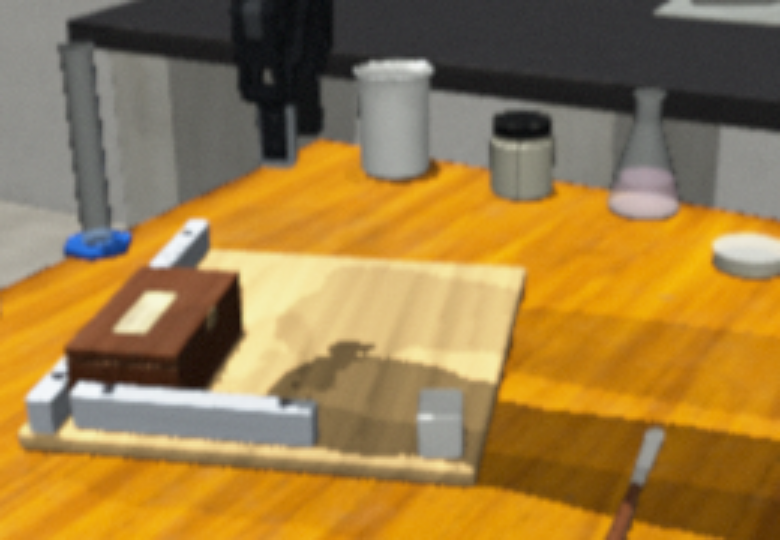

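View pics/wrist9.png

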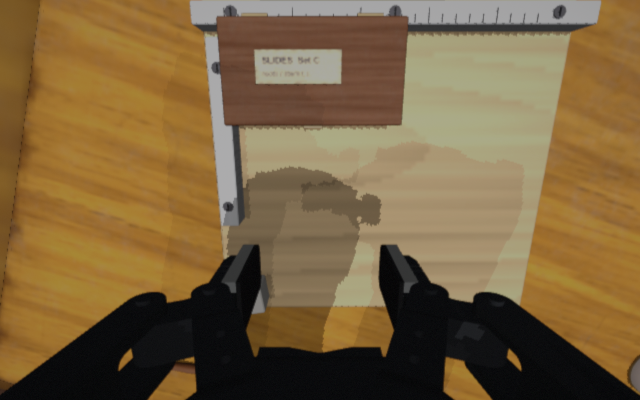

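Emit:
{"api": "arm_command", "payload": {"rows": [4, -6, -4, 0, 0, 0, 0.3, 34, -6, -20, 0, 0, 0, 0.3, 34, -6, -20, 0, 0, 0, 0.3, 34, -6, -20, 0, 0, 0, 0.3, 34, -6, -20, 0, 0, 0, 0.3, 34, -6, -20, 0, 0, 0, 0.3, 34, -6, -20, 0, 0, 0, 0.3, 34, -6, -20, 0, 0, 0, 0.3, 34, -6, -20, 0, 0, 0, 0.3, 34, -6, -20, 0, 0, 0, 0.3, 34, -6, -20, 0, 0, 0, 0.3, 34, -6, -20, 0, 0, 0, 0.3]}}

```text
time: 15.5
ee_pos: [0.4472, -0.3217, 0.2895]
tcp_rot: [-90.1, 0.2, -73.4]
wrist_force: [0.7, -0.2, 0.6]
opening: 0.0559
```

```bash
python3 - <<'E'
from h import *
c,o=main()
for k,(p,f) in o.items(): print(k,p[:2].round(4),np.degrees(p[2]).round(2),round(f,1))
p=o["lid"][0]; q=o["plate"][0]
print("box in nominal board",loc(p)*1000,"in plate fit",loc(p,q)*1000,"want 80,60; dyaw",np.degrees(p[2]-q[2]))
cv2.imwrite("pics/t10.png",cv2.resize(c["pixels"][120:300,180:440],None,fx=3,fy=3))
for t in("back_left","fence_corner"):
  print(t,[(np.round(r["location"],1),round(r["conf"],2)) for r in models.spot_point(t,"top")[:2]])
E
```

```text
lid [0.6302 0.0952] 16.6 32.9
long [0.5711 0.0164] 16.24 153.1
short [0.5732 0.015 ] 17.78 120.7
plate [0.5714 0.0151] 16.78 110.1
box in nominal board [79.97288605 60.1957131 ] in plate fit [79.41938467 59.7523038 ] want 80,60; dyaw -0.1830226174817449
back_left [(array([229.8, 187.9]), 0.22)]
fence_corner [(array([221.7, 163.1]), 0.7)]
```

View pics/t10.png

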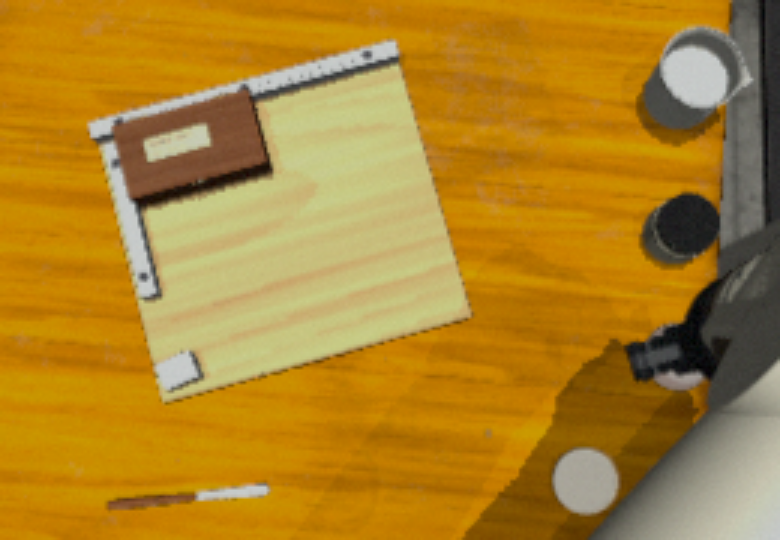

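```bash
python3 -c "
from workcell import bot; print(bot.job_done())"
```

```text
the job is handed in; nothing more can be done
None
```

I pushed the slide box into the corner and handed the job in at about 16 s, with the gripper well clear of everything. The box now lies with its back against the long fence and its left end against the short one.

I used two fingertips, kept square to the board, for each of three pushes:
1. Against the front, until the back met the long fence (about 9 N).
2. Against the right end, until the left end met the short fence (about 17 N).
3. Against the front again to seat it (about 16 N).

**Position check:** in the last top picture, with the arm out of the way, the lid fits at (80.0, 60.2) mm in the board's frame. Home is (80, 60) mm, and the yaw error is about 0.2°, which is within what the camera can resolve. A fit against the freshly measured plate gave (79.4, 59.8) mm.

**Other things:** in the final picture the eraser, jar, beaker and petri dish look unmoved. The flask was partly hidden by the gripper, which passed more than 10 cm above it.

**Checks that disagreed:**
- **Network points:** the network put the fence corner about 15 mm off my fit, and its final low-confidence `back_left` point did not match. I went by the fits and the contact forces instead.
- **Last fence fits:** the final separate fits of the two fences were poor because the box partly covers them.
- **Upward force:** the wrist showed 4–9 N upward while pushing. The pictures showed no tipping or lifting.

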